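# Unlock and drop open the refill panel of the ear-specula dispenser

### The arm

A 6-joint arm with a two-finger parallel gripper is mounted at the origin on the work surface. World frame = base frame: x ahead of the robot, y to its left, z up, the work surface at z = 0. Lengths are in mm, angles in degrees, forces in N, time in s.
With the tool pointing down it reaches from about 350 to 850 mm from the base axis. Payload 8.1 kg.
Tool frame: the origin (TCP) lies between the finger pads; the fingertips stand 8 mm ahead of it and the grasp point (between the pads) lies 11 mm behind it (r.tip_extent is the distance from the TCP to the fingertips, in mm); z points along the fingers, y is the direction in which the jaws open and shut (so a half turn about z gives the same grasp; the last joint's range is limited). The gripper opens to 85 mm and grips with 20 to 120 N. Pads are 22 mm wide; open, the fingers measure 114 mm over their backs; the gripper's body (76 mm by 85 mm) begins 54 mm behind the grasp point. The pads swing forward as they close: fully open they stand 13 mm farther back than shut.
Start: joints at [67.987, 7.471, 85.268, -0, 87.261, -4.893], TCP at [176.602, 573.426, 239.292] pointing down, gripper open.
Joint ranges: [-169.43, 169.43], [-51.17, 129.36], [1.28, 143.12], [-76.62, 256.62], [0, 156.53], [-152.29, 152.29]. Speed limits (degrees/s): [136.94, 136.94, 159.86, 180, 180, 180].

### API

Orientations are given as [roll, pitch, yaw] about the fixed x, y, z axes, in that order (R = Rz(yaw) Ry(pitch) Rx(roll)).
In Python, from bench import sensors, viewer, hand_in, r gives the robot as it stands. The module is installed in compiled form; this text tells all that it offers.
- The arm moves only by the tool move_arm, never from a script. Its argument "rows" is a list that holds one entry, the list of rows, each a list of 6 numbers: the shift along the tool's x, y, z in m, then the turn, a rotation vector about the tool's x, y, z in degrees. In form: [[[tx, ty, tz, rx, ry, rz], ...]]. A call has 1 to 20 rows; each row is the pose to reach, as a shift and turn from the pose commanded when the call began, along the tool's axes at that moment; what a row does not reach only later rows make up. A row lasts 1/10 s, in which the tool goes at most 50 mm and 8.59 degrees, less where a joint would pass 70% of its speed; a pose out of reach is approached as far as the arm can. A call with a gripper value outside its range is refused whole. "grip" is the opening, from 0 (shut) to 1 (fully open), set as the call begins (left out, the last holds). The fingers move at their own pace and stop on an object; "newtons" is the grip in N (left out, the last holds). Time passes only in rows, so rows that repeat a pose let the fingers close. It gives the time, the measured TCP pose, the force and the opening at its end, in the units of the state.
- sensors.sense(): the state, without advancing time (a new reading comes with each control period).
- viewer.snapshot(name): name is "scene" or "side" or "wrist"; returns a dict with "color" (420x560x3 uint8, red, green, blue), "camera_matrix" (3x3 intrinsics, pixels), "R" (3x3) and "t" (3): a world point X has camera coordinates R X + t. Camera axes: x right, y down, z forward; pixel columns grow to the right and rows downward; lengths in mm; the calibration is good to about 2 mm. A picture is of the moment at which its call begins. There is no depth.
- hand_in(): hands the job in, once; it reports no verdict.
The state is a dict: "time": time; "joint_pos": joint angles; "qd": joint speeds; "joint_efforts": joint torques, N m; "tool_pos": TCP position; "tcp_rot": TCP orientation; "ft_force": force on the tool from outside, world axes, zero at the start; "wrist_torque": the same for the moment, N m; "finger_gap": finger opening in mm.
Only numpy, scipy, OpenCV 4.12 (cv2) and the standard library are available. Lean on these libraries where they do the work, as an engineer would, in place of code of your own. Each camera call takes 0.05 s, during which the arm holds its last target.

### The job

The ear-specula dispenser is due for a refill. Press its sloping refill panel in against the gasket and turn the key in its lock a quarter turn clockwise, then hook the panel by the lip along its top edge, swing it forward and let it down all the way open. Leave the cup, the vial, the otoscope and the nasal speculum as they stand.

Things in the scene. Friction and masses are not known exactly. Their poses are not given: they have to be found in the camera images.
- dispenser: White counter-top dispenser of ear specula, fixed to the counter, 150 mm wide (y). Origin on the counter under the middle of the housing; -x is the front with plunger and chute, z up. Housing x = -90 to +90 mm; foot plate 8 mm thick, reaching to x = -150. Flat top 176 mm above the counter, from x = +15 to +90. Between it and the front, the refill panel slopes up and back at 30 degrees from level.
- refill_panel (a joint): Panel angle (rad): 0 shut and latched; -0.065 pressed in to the solid stop; about +0.07 unlatched, sprung ajar by the gasket; 2.35 fully open on its stop, pointing to the front, 15 degrees above level. Opens once the key is past about 1.2 rad. Upright at 1.05: before that it falls back shut, beyond it falls open by itself, slowed by a damper. 0.25 kg.
- panel_hinge (a point): Middle of the panel's lower edge, on the hinge line (inner face), 125 mm above the counter. White 6 mm panel with a clear window, 150 mm long, 150 mm wide. Axes move with the panel: x from the hinge up the panel to its lip, y left along the hinge, z square out of the outer face (outer face at z = +6 mm).
- panel_lip (a point): Middle of the panel's top edge, inner face; axes as panel_hinge; the rounded edge ends 3 mm further in x. The top 29 mm is a free lip over the housing's flat top: shut, its edge is 24 mm above it, with 47 mm of flat top open behind: a finger can go down there and draw the lip forward; it rises as it swings. Inside, the lock stands in 21 mm at y = -30 to +10 (unlocked): hook at y = +30 to +60.
- lock_face (a point): Centre of the lock collar's outer face (23 mm across, 2 mm proud of the panel), 95 mm from the hinge, on the key's axis; axes as panel_hinge. Pressing the panel here takes about 6.5 N before it moves, 10 N at 4.5 mm in (the cam then clears its ridge) and 12 N at 6 mm, the solid stop.
- cam_key (a joint): Key angle (rad): 0 locked, head in line with the slope; grows clockwise as seen facing the panel; 1.57 unlocked, at its stop, head level. Friction 0.03 N m. With the panel not pressed in, a ridge on the keeper stops the cam at about 0.05 rad; keep pressing until about 1.0 rad. It stays where it is left; the key stays in the lock.
- key_head (a point): Centre of the key's flat black head: 30 mm wide (its x), 9 mm thick (its y), 26 mm high (its z, square out of the panel). On the lock's axis, 20 mm out from lock_face; the head begins 7 mm off the collar and ends 33 mm off it. Axes turn with the key; when locked they are those of panel_hinge.
- cup_mid (a point): Clear acrylic cup, 52 mm across the rim, 44 mm high, loose on the foot plate under the chute, two tips in it. Point at its centre, half-way up. Leave it alone.
- vial_mid (a point): Small amber glass vial with an aluminium cap, 23 mm across, 53 mm high, standing loose on the counter left of the dispenser. Point half-way up. Leave it standing.
- otoscope_mid (a point): Black otoscope lying on the counter, 160 mm long along its x, handle 28 mm thick. Point on the handle's centre line, 14 mm up. Leave it alone.
- nasal_mid (a point): Steel nasal speculum lying on the counter, 135 mm long along its x, 45 mm wide, 9 mm high. Point near its middle. Leave it alone.
Things that resemble listed ones, but are neither listed nor needed, are in the scene too. What is shaped like the part that bears cup_mid but yellow is not meant.

How it is judged (in metres and radians):
On the way, in this order (a step that is already met when the one before it is completed fails the run):
1. the key has been turned to unlocked with the panel still down (value of joint cam_key above 1.2 rad and value of joint refill_panel below 0.3 rad), for 0.1 s.
2. the panel has been swung past upright (value of joint refill_panel above 1.15 rad), for 0.05 s.
At the end, for the whole second after the job is handed in: The refill panel lies fully open at rest (more than 2.2 rad), the key still turned to unlocked (more than 1.2 rad); cup and vial still upright, and cup, vial, otoscope and nasal speculum within 30 mm of where they began (value of joint refill_panel above 2.2 rad and velocity of joint refill_panel below 0.1 rad/s and value of joint cam_key above 1.2 rad and angle between each of cup_mid, vial_mid's own z axis and vertical below 0.2 rad and distance of each of cup_mid, vial_mid, otoscope_mid, nasal_mid from where it was at the start of the episode below 0.03 m); the robot touches nothing.
It fails at once if the cup was knocked over or moved more than 30 mm (angle between cup_mid's own z axis and vertical above 0.5 rad or distance of cup_mid from where it was at the start of the episode above 0.03 m).
It fails at once if the vial was knocked over or moved more than 30 mm (angle between vial_mid's own z axis and vertical above 0.5 rad or distance of vial_mid from where it was at the start of the episode above 0.03 m).
It fails at once if the otoscope or the nasal speculum was moved more than 30 mm (distance of any of otoscope_mid, nasal_mid from where it was at the start of the episode above 0.03 m).
It also fails if it takes over 54 s, if anything falls off the work surface, if the arm or the gripper's body presses on something with over 40 N, if the wrist force passes 120 N, or if a joint passes its speed limit or range.

## Working session

There is one attempt and no reset: what is moved stays moved. The work goes in short steps, Python scripts to look and compute and a tool call to move; the robot and the scene stay as the last step left them, time stands still between calls to the robot, and variables do not carry over. Pictures are saved under pics/ and viewed, and the job is handed in when it is done.

Besides the shell and the picture viewer there is one more tool, called after "Request:" as name(argument=value, ...) on one line, values as JSON. move_arm: Moves the arm, as the interface text tells. Its arguments: {"type":"object","properties":{"rows":{"type":"array","items":{"type":"array","items":{"type":"array","items":{"type":"number"}}}},"grip":{"type":"number"},"newtons":{"type":"number"}},"required":["rows"]}

```bash
mkdir -p pics
python3 - <<'E'
from bench import sensors, viewer
import cv2,json
for n in ["scene","side","wrist"]:
    s=viewer.snapshot(n); cv2.imwrite(f"pics/{n}0.png",s["color"][:,:,::-1])
    print(n,s["camera_matrix"].round(1).tolist(),s["R"].round(4).tolist(),s["t"].round(1).tolist())
print(sensors.sense())
E
```

```text
scene [[496.9, 0.0, 278.3], [0.0, 496.9, 206.1], [0.0, 0.0, 1.0]] [[-0.734, 0.6791, 0.0053], [0.366, 0.4022, -0.8392], [-0.5721, -0.614, -0.5438]] [378.5, -93.3, 1312.3]
side [[476.2, 0.0, 276.1], [0.0, 476.2, 200.7], [0.0, 0.0, 1.0]] [[0.9636, -0.2671, 0.013], [-0.1659, -0.6353, -0.7542], [0.2097, 0.7246, -0.6565]] [-521.7, 221.3, 825.9]
wrist [[356.6, 0.0, 284.6], [0.0, 356.6, 211.5], [0.0, 0.0, 1.0]] [[0.2941, 0.9558, -0.0018], [0.9197, -0.2824, 0.2728], [0.2602, -0.0819, -0.9621]] [-598.6, -36.1, 378.1]
{'time': 0.15, 'joint_pos': array([ 6.79869563e+01,  7.50723131e+00,  8.53153869e+01,  7.98831213e-04,
        8.72617285e+01, -4.89022434e+00]), 'qd': array([ 0.02750671, -0.12472603, -0.12727275, -0.0246939 , -0.02175573,
       -0.00463462]), 'joint_efforts': array([-3.06042411e-04, -5.70063365e+01, -5.01155734e+01, -3.73761450e-04,
        9.68641456e-03, -6.14593560e-06]), 'tool_pos': array([176.44151404, 573.03500278, 238.45967554]), 'tcp_rot': array([-1.79916028e+02, -7.98525247e-03,  1.62877136e+02]), 'ft_force': array([-0.27703672, -0.36724307, -0.56949744]), 'wrist_torque': array([-0.04050555, -0.04798586, -0.00051701]), 'finger_gap': 85.22641527210695}
```

View pics/scene0.png

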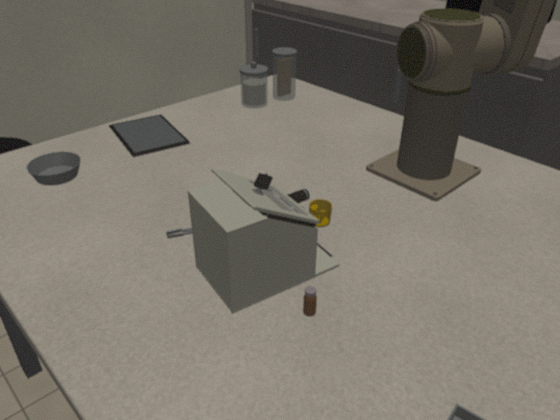

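View pics/side0.png

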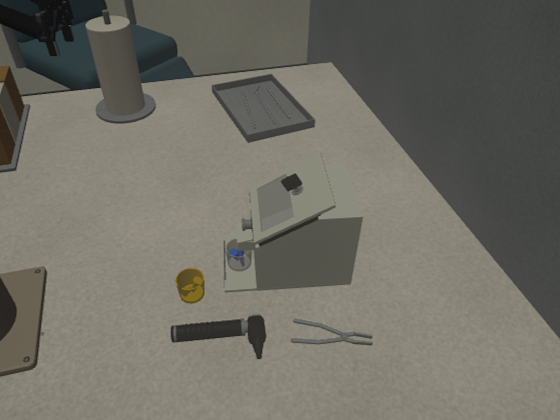

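View pics/wrist0.png

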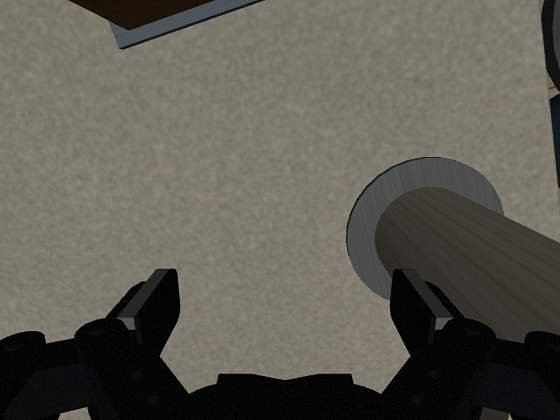

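Run:
```python
import cv2
a=cv2.imread("pics/scene0.png")[160:310,170:350]; cv2.imwrite("pics/scene0c.png",cv2.convertScaleAbs(cv2.resize(a,None,fx=4,fy=4,interpolation=cv2.INTER_CUBIC),alpha=1.3))
a=cv2.imread("pics/side0.png")[145:300,215:370]; cv2.imwrite("pics/side0c.png",cv2.convertScaleAbs(cv2.resize(a,None,fx=3.8,fy=3.8,interpolation=cv2.INTER_CUBIC),alpha=1.3))
```

```text
(no output)
```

View pics/scene0c.png

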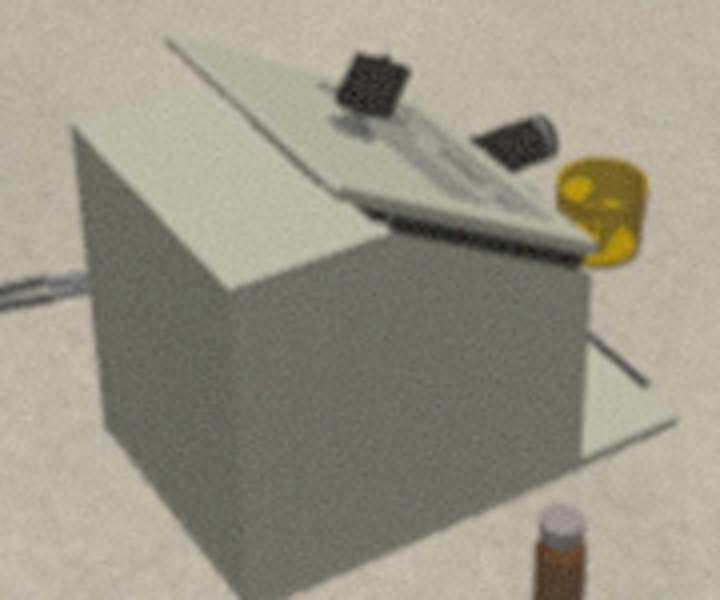

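View pics/side0c.png

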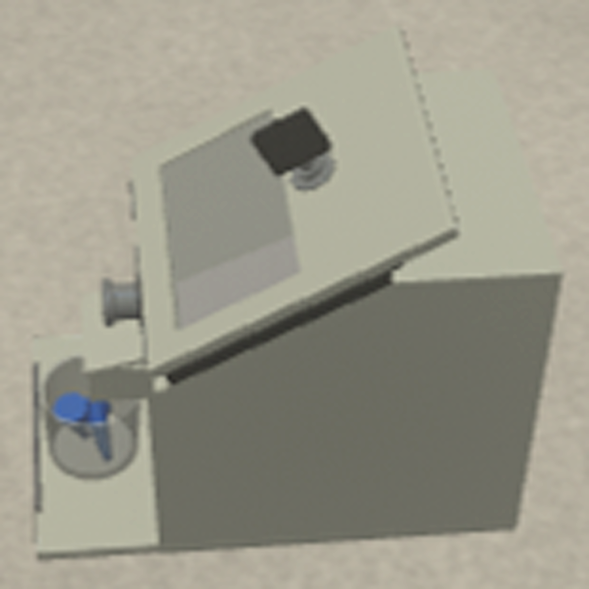

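```bash
cat > h.py <<'E'
import numpy as np
C={"scene":([[496.9,0,278.3],[0,496.9,206.1],[0,0,1]],[[-0.734,0.6791,0.0053],[0.366,0.4022,-0.8392],[-0.5721,-0.614,-0.5438]],[378.5,-93.3,1312.3]),
"side":([[476.2,0,276.1],[0,476.2,200.7],[0,0,1]],[[0.9636,-0.2671,0.013],[-0.1659,-0.6353,-0.7542],[0.2097,0.7246,-0.6565]],[-521.7,221.3,825.9])}
def ray(n,uv,c=None):
    K,R,t=[np.array(a,float) for a in (c or C[n])]
    d=R.T@np.linalg.solve(K,[uv[0],uv[1],1]); return -R.T@t,d/np.linalg.norm(d)
def onz(n,uv,z,c=None):
    o,d=ray(n,uv,c); return o+d*(z-o[2])/d[2]
def tri(rs):
    A=sum(np.eye(3)-np.outer(d,d) for o,d in rs); b=sum((np.eye(3)-np.outer(d,d))@o for o,d in rs)
    return np.linalg.solve(A,b)
def proj(n,X,c=None):
    K,R,t=[np.array(a,float) for a in (c or C[n])]
    p=K@(R@X+t); return p[:2]/p[2]
E
python3 - <<'E'
from h import *
np.set_printoptions(precision=1,suppress=True)
s=lambda u,v:(170+u/4,160+v/4); d=lambda u,v:(215+u/3.8,145+v/3.8)
for nm,n,uv,z in [("BR","scene",s(74,128),176),("BL","scene",s(232,290),176),("BR","side",d(560,272),176),("BL","side",d(497,75),176),
 ("footFL","scene",s(677,420),8),("footFR","side",d(38,553),4),("BRbot","side",d(517,528),0),("FRbot","side",d(160,545),8),("BLbot","scene",s(245,602),0)]:
    print(nm,n,onz(n,uv,z))
for nm,a,b in [("BR",s(74,128),d(560,272)),("BL",s(232,290),d(497,75)),("lipL",s(168,38),d(457,235)),("lipR?",s(335,190),d(402,30)),("key",s(374,86),d(292,141))]:
    print(nm,tri([ray("scene",a),ray("side",b)]))
print("lip scene R,L at z~208", onz("scene",s(168,38),202),onz("scene",s(335,190),202),onz("side",d(457,235),202),onz("side",d(402,30),202))
E
```

```text
BR scene [667.8 -70.5 176. ]
BL scene [691.3  72.7 176. ]
BR side [667.2 -76.6 176. ]
BL side [694.4  65.4 176. ]
footFL scene [460.6 116.2   8. ]
footFR side [433.  -33.7   4. ]
BRbot side [668.8 -76.9  -0. ]
FRbot side [491.4 -47.4   8. ]
BLbot scene [688.6  64.4   0. ]
BR [667.2 -74.  174. ]
BL [692.9  69.5 174.3]
lipL [617.5 -68.9 203. ]
lipR? [644.6  78.1 204.2]
key [570.6  17.6 196.8]
lip scene R,L at z~208 [614.9 -69.9 202. ] [640.6  76.  202. ] [619.3 -68.9 202. ] [647.1  79.6 202. ]
```

```bash
cat >> h.py <<'E'
from scipy.spatial.transform import Rotation as Ro
YAW=-10.2; O=np.array([592.5,13.8,0])
D=Ro.from_euler('z',YAW,degrees=True)
def dw(p): return O+D.apply(p)
def pan(x,y,z,a=0):   # panel coords -> dispenser
    t=np.pi/6+a; return np.array([-90+x*np.cos(t)-z*np.sin(t),y,125+x*np.sin(t)+z*np.cos(t)])
def keyrot(a=0,turn=0):
    t=np.pi/6+a; z=np.array([np.sin(t),0,-np.cos(t)]); y=np.array([0,1,0]); x=np.cross(y,z)
    return D*Ro.from_matrix(np.c_[x,y,z])*Ro.from_euler('z',turn,degrees=True)
def rel(pos,R,s):
    R0=Ro.from_euler('xyz',s["tcp_rot"],degrees=True)
    return np.r_[R0.inv().apply(pos-s["tool_pos"])/1000,(R0.inv()*R).as_rotvec(degrees=True)]
np.set_printoptions(precision=4,suppress=True)
E
python3 - <<'E'
from h import *
from bench import sensors
s=sensors.sense()
print("towel",onz("side",(125,108),0), onz("side",(110,22),280))
print("key pred px",proj("scene",dw(pan(95,0,28))),proj("side",dw(pan(95,0,28))))
for nm,p in [("lipR",pan(153,-75,6)),("lipL",pan(153,75,6)),("hingeL",pan(0,75,6)),("hingeR",pan(0,-75,6))]: print(nm,proj("scene",dw(p)),proj("side",dw(p)))
s["tool_pos"]=s["tool_pos"]+[0,0,200]
p=dw(pan(95,0,8+13+110)); print(p, keyrot().as_euler('xyz',degrees=True)); print(rel(p,keyrot(),s))
print([proj("side",dw(np.array(q,float))) for q in [(-150,-75,8),(90,-75,0),(90,75,176)]])
E
```

```text
towel [277.3974 702.7827   0.    ] [292.2597 620.6814 280.    ]
key pred px [262.4541 181.8858] [291.3006 181.7231]
lipR [211.3358 168.3116] [334.4364 204.0582]
lipL [253.6101 207.1242] [319.5531 150.7221]
hingeL [319.0317 221.5785] [249.1495 186.0933]
hingeR [274.1081 185.2136] [253.533  241.7149]
[520.4297  26.7675 285.9493] [180.   30.  169.8]
[ -0.4896  -0.4206   0.1531  -1.8939 -29.9762  -6.7421]
[array([224.1362, 289.2474]), array([350.3739, 283.699 ]), array([344.5625, 162.8464])]
```

The key (the flat black head) is at scene (263,182) and side (291,182). The otoscope head at side (257,325) is the only other black part. The clear cup is on the foot plate at side (238,255), and the yellow lookalike is at (190,285). The fitted model reprojects onto the key and the panel corners within about 2 px. I'll raise the arm first.

Request:
move_arm(rows=[[[0,0,-0.1,0,0,0],[0,0,-0.2,0,0,0],[0,0,-0.2,0,0,0],[0,0,-0.2,0,0,0],[0,0,-0.2,0,0,0],[0,0,-0.2,0,0,0]]], grip=0.6)

```text
time: 0.75
tool_pos: [176.8, 574.0, 441.2]
tcp_rot: [179.8, 0.0, 162.9]
ft_force: [0.7, -0.3, -0.9]
finger_gap: 50.9
```

Request:
move_arm(rows=[[[-0.49,-0.421,0.05,-1.9,-30,-6.7],[-0.49,-0.421,0.05,-1.9,-30,-6.7],[-0.49,-0.421,0.05,-1.9,-30,-6.7],[-0.49,-0.421,0.05,-1.9,-30,-6.7],[-0.49,-0.421,0.05,-1.9,-30,-6.7],[-0.49,-0.421,0.05,-1.9,-30,-6.7],[-0.49,-0.421,0.05,-1.9,-30,-6.7],[-0.49,-0.421,0.05,-1.9,-30,-6.7],[-0.49,-0.421,0.05,-1.9,-30,-6.7],[-0.49,-0.421,0.05,-1.9,-30,-6.7],[-0.49,-0.421,0.05,-1.9,-30,-6.7],[-0.49,-0.421,0.05,-1.9,-30,-6.7],[-0.49,-0.421,0.05,-1.9,-30,-6.7],[-0.49,-0.421,0.05,-1.9,-30,-6.7],[-0.49,-0.421,0.05,-1.9,-30,-6.7],[-0.49,-0.421,0.05,-1.9,-30,-6.7],[-0.49,-0.421,0.05,-1.9,-30,-6.7],[-0.49,-0.421,0.05,-1.9,-30,-6.7],[-0.49,-0.421,0.05,-1.9,-30,-6.7],[-0.49,-0.421,0.05,-1.9,-30,-6.7]]])

```text
time: 2.75
tool_pos: [520.9, 27.7, 389.6]
tcp_rot: [179.9, 30.1, 169.8]
ft_force: [-0.3, 0.2, -0.3]
finger_gap: 51.1
```

Run:
```python
from h import *
from bench import sensors,viewer
import cv2
s=sensors.sense()
for n in ["wrist"]:
    S=viewer.snapshot(n); cv2.imwrite(f"pics/{n}1.png",S["color"][:,:,::-1])
c=(S["camera_matrix"],S["R"],S["t"])
print("key pred",proj("",dw(pan(95,0,41)),c), "mid", proj("",dw(pan(95,0,28)),c),"face",proj("",dw(pan(95,0,8)),c))
for y in (-75,75):
  for x in (0,153): print(x,y,proj("",dw(pan(x,y,6)),c))
np.savez("w1.npz",K=c[0],R=c[1],t=c[2])
print(rel(dw(pan(95,0,21)),keyrot(),s))
```

```text
key pred [283.6273 130.6678] mid [283.6342 129.8546] face [283.6438 128.721 ]
0 -75 [198.3304  17.8375]
153 -75 [208.4537 188.2447]
0 75 [368.7864  17.9854]
153 75 [358.8161 188.2245]
[ 0.0523 -0.0014  0.1995  0.1158  0.0681 -0.0026]
```

View pics/wrist1.png

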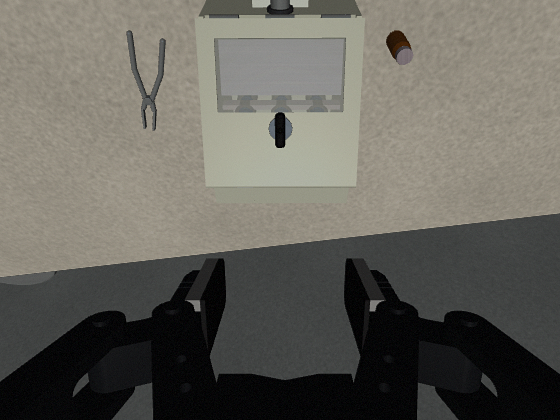

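The key is at wrist (280,130), with its head lined up with the slope. That is about 3 px left of the prediction. I'll close in and look again.

Request:
move_arm(rows=[[[0.02,-0.001,0.04,0,0,0],[0.04,-0.002,0.08,0,0,0],[0.052,-0.003,0.12,0,0,0],[0.052,-0.003,0.15,0,0,0],[0.052,-0.003,0.15,0,0,0],[0.052,-0.003,0.15,0,0,0],[0.052,-0.003,0.15,0,0,0]]])

```text
time: 3.5
tool_pos: [550.9, 18.9, 236.1]
tcp_rot: [179.9, 30.2, 169.7]
ft_force: [0.6, 1.0, 0.1]
finger_gap: 51.2
```

Run:
```python
from h import *
from bench import sensors,viewer
import cv2
s=sensors.sense()
for n in ["wrist","side","scene"]:
    S=viewer.snapshot(n); im=S["color"][:,:,::-1]
    if n!="wrist": im=cv2.resize(im[120:320,170:400],None,fx=3,fy=3)
    cv2.imwrite(f"pics/{n}2.png",im)
    if n=="wrist":
        c=(S["camera_matrix"],S["R"],S["t"])
        print("key pred top",proj("",dw(pan(95,0,41)),c), "base", proj("",dw(pan(95,0,15)),c),"face",proj("",dw(pan(95,0,8)),c))
        for y in (-75,75):
            for x in (0,153): print(x,y,proj("",dw(pan(x,y,6)),c))
print(s["tool_pos"],rel(dw(pan(95,0,21)),keyrot(),s))
```

```text
key pred top [290.1998 249.9202] base [289.4227 232.4752] face [289.2453 228.4921]
0 -75 [144.5057  53.2282]
153 -75 [170.9478 314.184 ]
0 75 [434.623  52.949]
153 75 [406.8897 313.7161]
[550.9063  18.9369 236.0621] [ 0.0024  0.0022  0.0511  0.0974  0.2218 -0.0864]
```

View pics/wrist2.png

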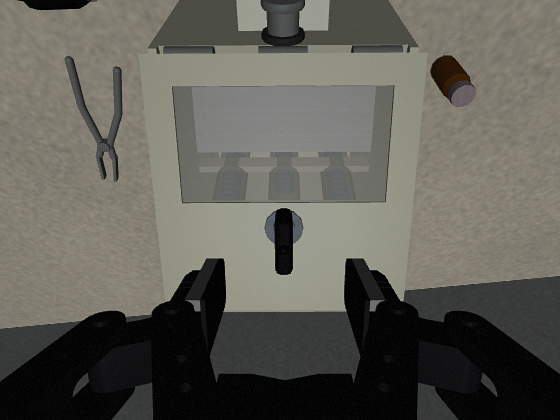

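View pics/side2.png

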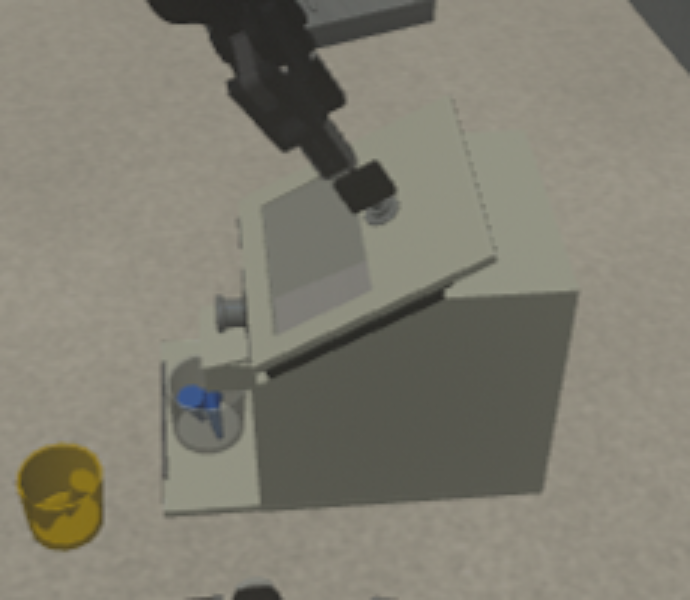

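Close up, the key (284,245) sits midway between the fingers (285) and the collar is where predicted at (284,228). I'll advance and grip.

Request:
move_arm(rows=[[[0.001,0.0004,0.02,0,0,0],[0.002,0.0004,0.04,0,0,0],[0.002,0.0004,0.051,0,0,0],[0.002,0.0004,0.051,0,0,0],[0.002,0.0004,0.051,0,0,0],[0.002,0.0004,0.051,0,0,0]]])

```text
time: 4.25
tool_pos: [574.0, 15.1, 189.7]
tcp_rot: [179.9, 30.1, 169.7]
ft_force: [-0.4, -0.3, -0.1]
finger_gap: 51.0
```

Request:
move_arm(rows=[[[0,0,0,0,0,0],[0,0,0,0,0,0],[0,0,0,0,0,0],[0,0,0,0,0,0],[0,0,0,0,0,0],[0,0,0,0,0,0],[0,0,0,0,0,0],[0,0,0,0,0,0]]], grip=0, newtons=50)

```text
time: 5.05
tool_pos: [573.6, 14.5, 188.9]
tcp_rot: [179.9, 30.1, 169.7]
ft_force: [-5.3, -3.2, 5.1]
finger_gap: 8.4
```

Run:
```python
from h import *
from bench import sensors,viewer
import cv2
s=sensors.sense()
for n in ["wrist","side"]:
    S=viewer.snapshot(n); im=S["color"][:,:,::-1]
    if n!="wrist": im=cv2.resize(im[120:320,170:400],None,fx=3,fy=3)
    cv2.imwrite(f"pics/{n}3.png",im)
print(s["tool_pos"],s["tcp_rot"],s["ft_force"],s["wrist_torque"],s["finger_gap"])
print(D.inv().apply(s["ft_force"]))
```

```text
[573.6148  14.5025 188.8756] [179.9405  30.0699 169.7108] [-5.2964 -3.1515  5.0571] [-0.3559  0.5431 -0.2747] 8.359044684864879
[-4.6546 -4.0396  5.0571]
```

View pics/wrist3.png

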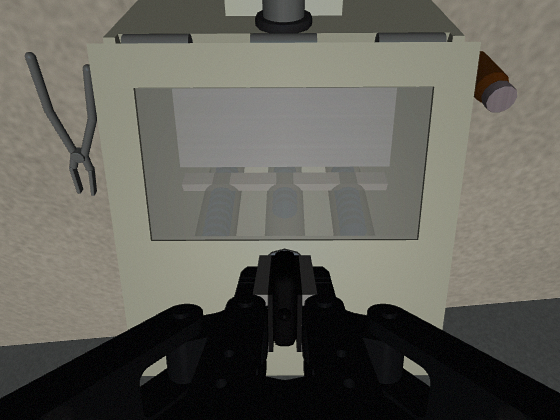

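View pics/side3.png

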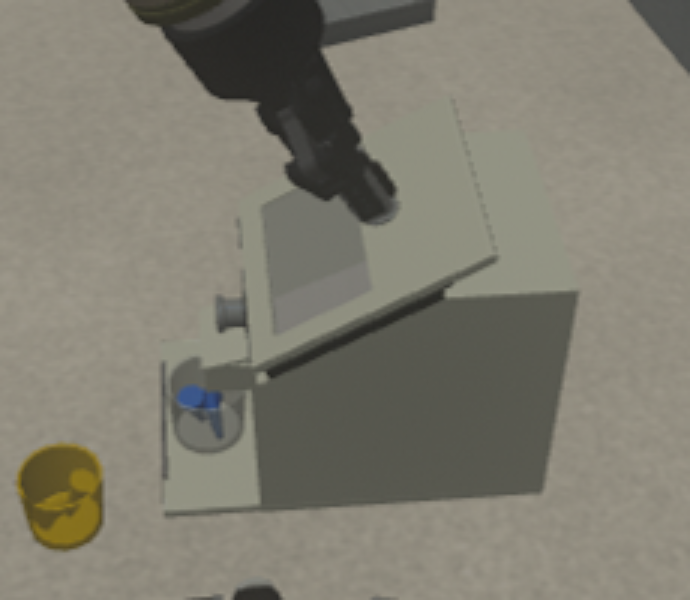

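The key is gripped: gap 8.4 mm, about 7 N along the panel normal. Next I'll press the panel in along its arc.

Request:
move_arm(rows=[[[-0.0002,0,0.001,0,0.6,0],[-0.0004,0,0.002,0,1.2,0],[-0.0006,0,0.003,0,1.8,0],[-0.0008,0,0.004,0,2.4,0],[-0.0008,0,0.004,0,2.4,0],[-0.0008,0,0.004,0,2.4,0]]])

```text
time: 5.75
tool_pos: [576.2, 14.1, 185.8]
tcp_rot: [179.9, 27.6, 169.7]
ft_force: [-7.3, -2.5, 6.3]
finger_gap: 8.2
```

```bash
cat > f.py <<'E'
from h import *
from bench import sensors
s=sensors.sense()
R=Ro.from_euler('xyz',s["tcp_rot"],degrees=True)
print("t",s["time"],"F tool",R.inv().apply(s["ft_force"]),"T tool",R.inv().apply(s["wrist_torque"]),s["finger_gap"],s["tool_pos"],s["tcp_rot"],s["joint_pos"])
E
python3 f.py
```

```text
t 5.75 F tool [ 3.0364 -3.7053 -8.7411] T tool [ 0.5121  0.6701 -0.0248] 8.16217711007282 [576.1782  14.0724 185.8278] [179.9436  27.6406 169.7159] [ -1.0995 -18.8613 119.7978  -5.3328  51.8384 -78.5483]
```

Request:
move_arm(rows=[[[-0.0002,0,0.001,0,0.6,0],[-0.0004,0,0.002,0,1.1,0],[-0.0004,0,0.0025,0,1.1,0],[-0.0004,0,0.0025,0,1.1,0],[-0.0004,0,0.0025,0,1.1,0]]])

```text
time: 6.25
tool_pos: [577.6, 13.8, 184.1]
tcp_rot: [179.9, 26.5, 169.7]
ft_force: [-9.1, -2.6, 8.1]
finger_gap: 8.3
```

```bash
python3 f.py
```

```text
t 6.25 F tool [  3.9683  -4.1835 -11.0892] T tool [0.5588 1.0282 0.0247] 8.342162685770646 [577.5731  13.8247 184.059 ] [179.9456  26.5436 169.7184] [ -1.2615 -17.6148 118.6775  -4.9802  52.7744 -78.9003]
```

Request:
move_arm(rows=[[[0,0,0.0008,0,0,5],[0,0,0.0008,0,0,10],[0,0,0.0008,0,0,15],[0,0,0.0008,0,0,20],[0,0,0.0008,0,0,25],[0,0,0.0008,0,0,30],[0,0,0.0008,0,0,30]]])

```text
time: 6.95
tool_pos: [577.9, 14.2, 184.0]
tcp_rot: [165.8, 22.7, 136.7]
ft_force: [-15.6, -0.3, 15.0]
finger_gap: 8.0
```

```bash
python3 f.py
```

```text
t 6.95 F tool [  4.4771  -6.1579 -20.2714] T tool [1.1535 1.1065 0.0004] 8.04655104884472 [577.9375  14.1712 184.0479] [165.8205  22.693  136.6994] [ -1.2414 -17.5652 118.644   -4.9517  52.7385 -48.7174]
```

The panel is at the solid stop, and the key turns with almost no torque. I'll carry on to 90°.

Request:
move_arm(rows=[[[0,0,0,0,0,6],[0,0,0,0,0,12],[0,0,0,0,0,18],[0,0,0,0,0,24],[0,0,0,0,0,30],[0,0,0,0,0,36],[0,0,0,0,0,42],[0,0,0,0,0,48],[0,0,0,0,0,54],[0,0,0,0,0,60],[0,0,0,0,0,61],[0,0,0,0,0,61]]])

```text
time: 8.15
tool_pos: [578.6, 14.4, 184.5]
tcp_rot: [153.3, -0.6, 78.9]
ft_force: [-9.4, 0.6, 12.1]
finger_gap: 8.4
```

```bash
python3 f.py
python3 - <<'E'
from bench import viewer
import cv2
for n in ["side","wrist"]:
    im=viewer.snapshot(n)["color"][:,:,::-1]
    if n!="wrist": im=cv2.resize(im[120:320,170:400],None,fx=3,fy=3)
    cv2.imwrite(f"pics/{n}4.png",im)
E
```

```text
t 8.15 F tool [ -1.1421  -2.9009 -15.0252] T tool [ 0.9464 -0.1208 -0.4503] 8.413306809352177 [578.6239  14.3713 184.4613] [153.3476  -0.553   78.8784] [ -1.223  -17.5498 118.6171  -4.9516  52.6493  12.1157]
```

View pics/side4.png

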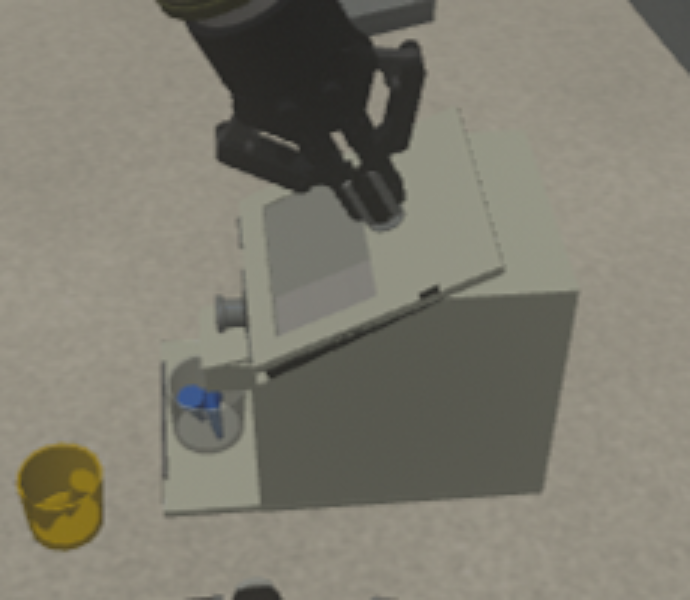

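View pics/wrist4.png

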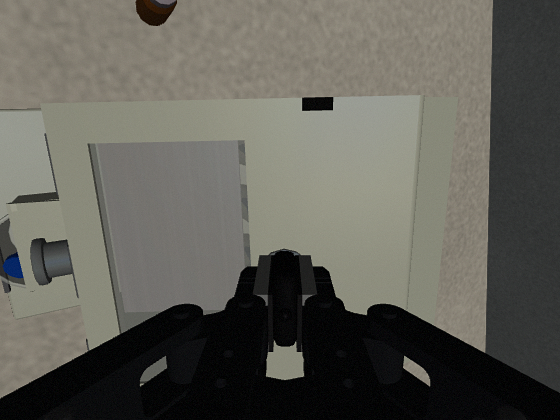

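The key is at its stop (torque −0.45 N·m). I'll ease the panel back out along its arc and then release.

Request:
move_arm(rows=[[[0,-0.0004,-0.002,-1.2,0,0],[0,-0.0009,-0.004,-2.4,0,0],[0,-0.0013,-0.006,-3.6,0,0],[0,-0.0018,-0.008,-4.8,0,0],[0,-0.0022,-0.01,-6,0,0],[0,-0.0022,-0.011,-6.5,0,0],[0,-0.0022,-0.011,-6.5,0,0]]])

```text
time: 8.95
tool_pos: [571.6, 15.6, 192.4]
tcp_rot: [146.9, -0.5, 78.9]
ft_force: [-1.4, 0.3, 4.5]
finger_gap: 8.0
```

```bash
python3 f.py
```

```text
t 8.95 F tool [ 0.0891  1.2784 -4.524 ] T tool [ 0.3179 -0.012  -0.4414] 8.006951239835985 [571.6279  15.6012 192.4074] [146.8557  -0.5369  78.909 ] [ -0.1236 -24.4748 125.1335  -7.5855  46.8566  14.706 ]
```

Now I'll release and back out along the normal.

Request:
move_arm(rows=[[[0,0,-0.001,0,0,0],[0,0,-0.001,0,0,0],[0,0,-0.001,0,0,0],[0,0,-0.001,0,0,0],[0,0,-0.001,0,0,0],[0,0,-0.02,0,0,0],[0,0,-0.05,0,0,0],[0,0,-0.09,0,0,0],[0,0,-0.13,0,0,0],[0,0,-0.15,0,0,0],[0,0,-0.15,0,0,0]]], grip=0.5)

```text
time: 10.05
tool_pos: [491.5, 30.4, 321.7]
tcp_rot: [146.6, -0.6, 78.9]
ft_force: [1.4, -0.5, 0.5]
finger_gap: 42.9
```

```bash
python3 f.py
python3 - <<'E'
from bench import viewer
import cv2
for n in ["side","scene"]:
    im=viewer.snapshot(n)["color"][:,:,::-1]
    im=cv2.resize(im[120:320,170:400],None,fx=3,fy=3,interpolation=cv2.INTER_CUBIC)
    cv2.imwrite(f"pics/{n}5.png",im)
E
```

```text
t 10.05 F tool [-0.269   1.4675  0.404 ] T tool [ 0.1582 -0.0259  0.022 ] 42.858460837877985 [491.5202  30.4444 321.7432] [146.5624  -0.6425  78.9037] [  2.6427 -43.7234 123.8066  -7.5849  67.3097  14.8123]
```

View pics/side5.png

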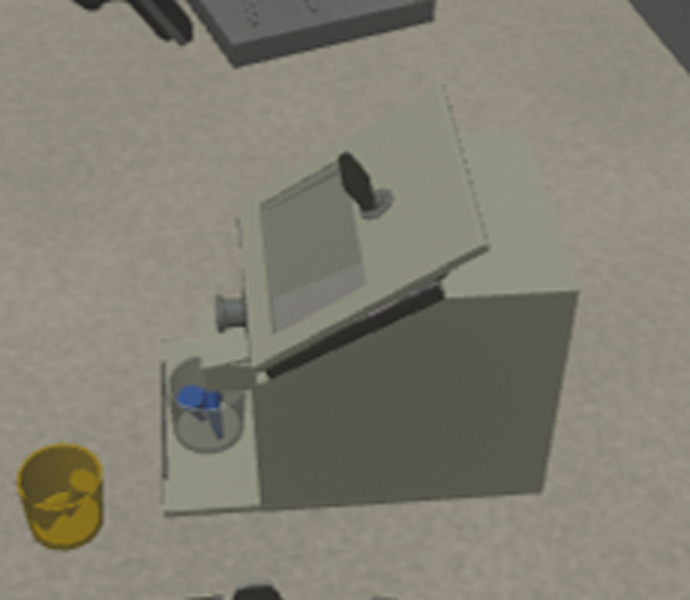

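View pics/scene5.png

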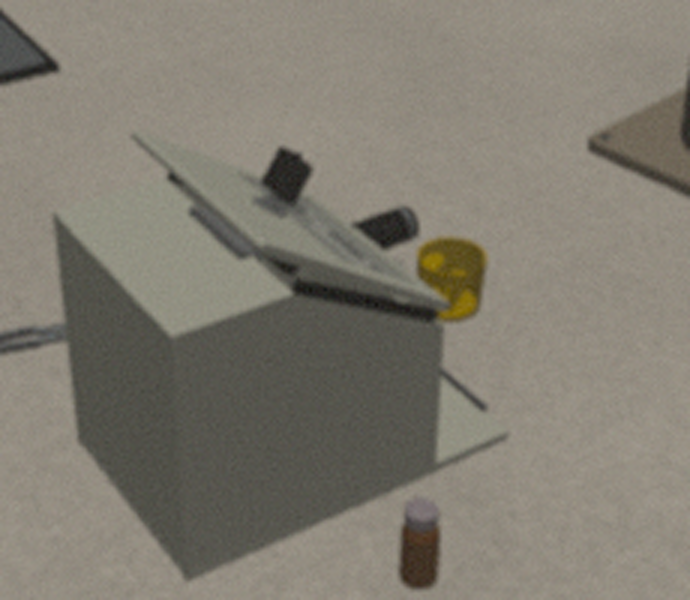

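The key head is now level and the panel is sprung ajar, lip at side crop (487,245). The vial and cup are undisturbed. Next is the approach to the hook point.

Run:
```python
from h import *
from bench import sensors
s=sensors.sense()
R=Ro.from_euler('xyz',[180,0,180+YAW],degrees=True)
off=D.apply([0,-1,0])
p=dw([61,45,330])+off
print(p,rel(p,R,s))
```

```text
[660.3277  46.3024 330.    ] [  0.0486   0.1435   0.0783  26.1927  25.7612 -88.3127]
```

Request:
move_arm(rows=[[[0,0,-0.02,8,8,-27],[0.01,0.03,-0.01,14,14,-50],[0.02,0.07,0.02,20,20,-70],[0.0486,0.1435,0.0783,26.2,25.8,-88.3],[0.0486,0.1435,0.0783,26.2,25.8,-88.3],[0.0486,0.1435,0.0783,26.2,25.8,-88.3],[0.0486,0.1435,0.0783,26.2,25.8,-88.3],[0.0486,0.1435,0.0783,26.2,25.8,-88.3],[0.0486,0.1435,0.0783,26.2,25.8,-88.3],[0.0486,0.1435,0.0783,26.2,25.8,-88.3],[0.0486,0.1435,0.0783,26.2,25.8,-88.3],[0.0486,0.1435,0.0783,26.2,25.8,-88.3],[0.0486,0.1435,0.0783,26.2,25.8,-88.3],[0.0486,0.1435,0.0783,26.2,25.8,-88.3],[0.0486,0.1435,0.0783,26.2,25.8,-88.3],[0.0486,0.1435,0.0783,26.2,25.8,-88.3],[0.0486,0.1435,0.0783,26.2,25.8,-88.3]]], grip=0)

```text
time: 11.85
tool_pos: [660.0, 46.0, 330.4]
tcp_rot: [180.0, -0.0, 169.7]
ft_force: [-0.2, -0.3, 1.0]
finger_gap: 0.2
```

Run:
```python
from h import *
from bench import sensors,viewer
import cv2
s=sensors.sense()
print(s["tool_pos"],s["tcp_rot"],s["joint_pos"],s["finger_gap"],D.inv().apply(s["tool_pos"]-O))
for n in ["side","scene","wrist"]:
    S=viewer.snapshot(n);im=S["color"][:,:,::-1]
    if n!="wrist": im=cv2.resize(im[60:320,150:450],None,fx=2.3,fy=2.3,interpolation=cv2.INTER_CUBIC)
    cv2.imwrite(f"pics/{n}6.png",im)
    if n=="wrist":
        c=(S["camera_matrix"],S["R"],S["t"])
        for y in (-75,75): print(proj("",dw(pan(153,y,3,.07)),c),proj("",dw([90,y,176]),c))
```

```text
[660.0071  45.9871 330.4198] [179.974   -0.0223 169.735 ] [ -0.4686  16.2192  65.9154   0.0297  97.8829 -80.1995] 0.2266426421157903 [ 60.7404  43.6329 330.4198]
[118.5409 173.4238] [146.1591 229.7378]
[329.2449 173.3308] [321.8334 229.6561]
```

View pics/wrist6.png

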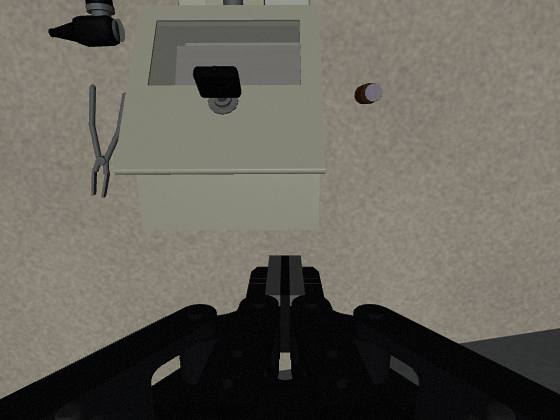

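View pics/scene6.png

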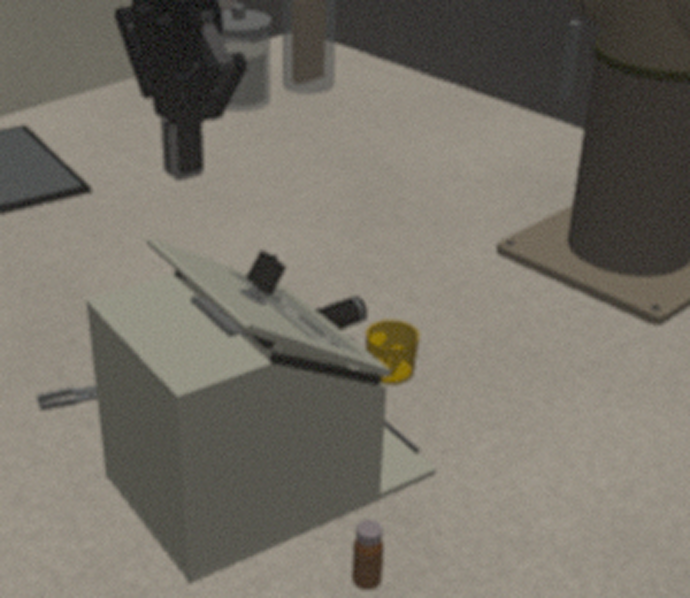

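The lip runs along wrist row 172 (predicted 173), the key head is level, and the hook point is clear. I'll descend behind the lip.

Request:
move_arm(rows=[[[0,0,0.04,0,0,0],[0,0,0.08,0,0,0],[0,0,0.11,0,0,0],[0,0,0.132,0,0,0],[0,0,0.132,0,0,0],[0,0,0.132,0,0,0]]])

```text
time: 12.6
tool_pos: [659.9, 46.3, 198.6]
tcp_rot: [180.0, -0.1, 169.8]
ft_force: [-0.3, -0.3, 1.5]
finger_gap: -0.1
```

Run:
```python
from h import *
from bench import sensors,viewer
import cv2
s=sensors.sense()
print(s["tool_pos"],s["ft_force"],D.inv().apply(s["tool_pos"]-O))
for n in ["scene","wrist"]:
    S=viewer.snapshot(n);im=S["color"][:,:,::-1]
    if n!="wrist": im=cv2.resize(im[60:320,150:450],None,fx=2.3,fy=2.3,interpolation=cv2.INTER_CUBIC)
    cv2.imwrite(f"pics/{n}7.png",im)
p=D.inv().apply(s["tool_pos"]-O)
for t in range(34,104,4):
    T=np.radians(t); x=-90+153*np.cos(T)+11-2; z=125+153*np.sin(T)-12
    print(t,round((p[0]-x)/1000,4),round((p[2]-z)/1000,4))
```

```text
[659.9461  46.2576 198.5999] [-0.281  -0.3294  1.494 ] [ 60.6324  43.8883 198.5999]
34 0.0148 0.0
38 0.0211 -0.0086
42 0.0279 -0.0168
46 0.0353 -0.0245
50 0.0433 -0.0316
54 0.0517 -0.0382
58 0.0606 -0.0442
62 0.0698 -0.0495
66 0.0794 -0.0542
70 0.0893 -0.0582
74 0.0995 -0.0615
78 0.1098 -0.0641
82 0.1203 -0.0659
86 0.131 -0.067
90 0.1416 -0.0674
94 0.1523 -0.067
98 0.1629 -0.0659
102 0.1734 -0.0641
```

View pics/scene7.png

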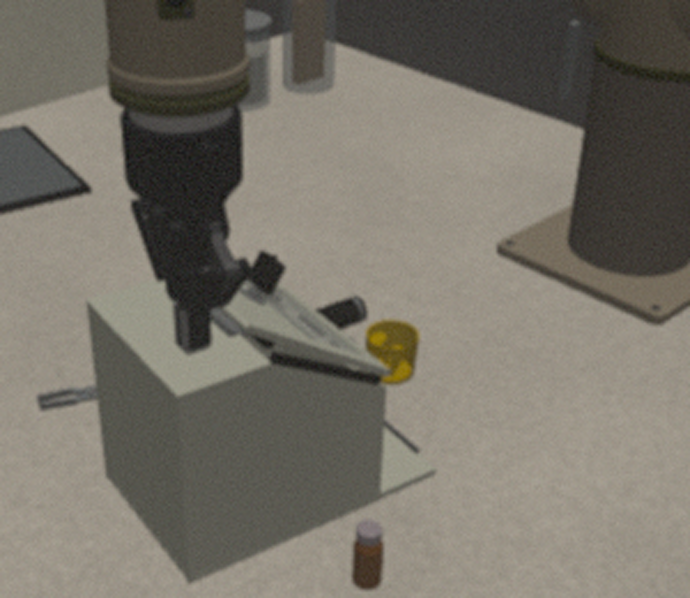

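View pics/wrist7.png

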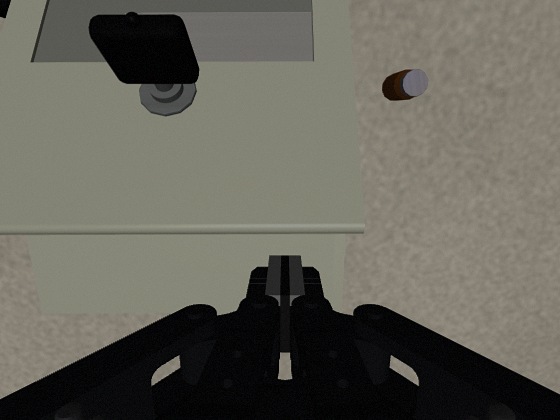

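The closed fingers stand behind the lip, tip at wrist (285,258) with the lip at row 229. I'll draw the lip forward along its arc.

Request:
move_arm(rows=[[[0.007,0,0,0,0,0],[0.015,0,0,0,0,0],[0.018,0,-0.004,0,0,0],[0.021,0,-0.0086,0,0,0],[0.0245,0,-0.0127,0,0,0],[0.028,0,-0.0168,0,0,0],[0.0317,0,-0.0207,0,0,0],[0.0353,0,-0.0245,0,0,0],[0.0393,0,-0.028,0,0,0],[0.0433,0,-0.0316,0,0,0],[0.0475,0,-0.035,0,0,0],[0.0517,0,-0.0382,0,0,0],[0.0517,0,-0.0382,0,0,0]]])

```text
time: 14.0
tool_pos: [608.4, 55.6, 236.5]
tcp_rot: [180.0, -0.1, 169.8]
ft_force: [2.6, -0.0, 2.5]
finger_gap: -0.0
```

Run:
```python
from h import *
from bench import sensors,viewer
import cv2
s=sensors.sense()
print(s["time"],s["tool_pos"],D.inv().apply(s["ft_force"]),D.inv().apply(s["tool_pos"]-O))
S=[cv2.resize(viewer.snapshot(n)["color"][60:320,150:450,::-1],None,fx=1.3,fy=1.5) for n in ("scene","side")]
cv2.imwrite("pics/c8.png",np.hstack(S))
```

```text
14.0 [608.3595  55.5995 236.5191] [2.5787 0.43   2.5196] [  8.2068  43.9474 236.5191]
```

View pics/c8.png

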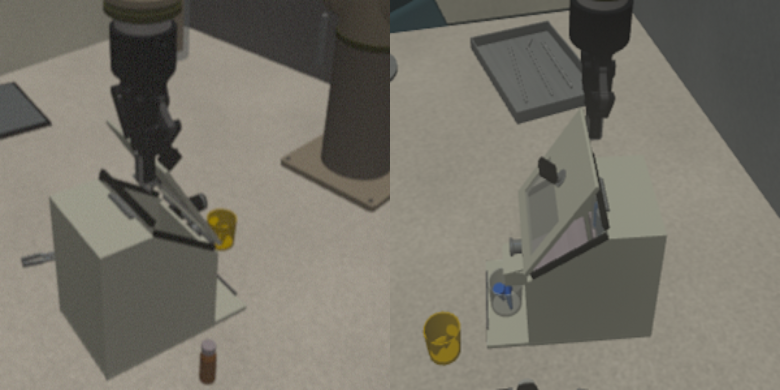

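The panel is lifting at about 2.6 N, roughly 54° from level. I'll carry it on past upright.

Request:
move_arm(rows=[[[0.0044,0,-0.003,0,0,0],[0.0089,0,-0.006,0,0,0],[0.0135,0,-0.0087,0,0,0],[0.0181,0,-0.0113,0,0,0],[0.0229,0,-0.0137,0,0,0],[0.0277,0,-0.016,0,0,0],[0.0326,0,-0.018,0,0,0],[0.0376,0,-0.02,0,0,0],[0.0427,0,-0.0217,0,0,0],[0.0478,0,-0.0233,0,0,0],[0.053,0,-0.0246,0,0,0],[0.0581,0,-0.0259,0,0,0],[0.0634,0,-0.0268,0,0,0],[0.0686,0,-0.0277,0,0,0],[0.074,0,-0.0283,0,0,0],[0.0793,0,-0.0288,0,0,0],[0.0846,0,-0.029,0,0,0],[0.0899,0,-0.0292,0,0,0]]])

```text
time: 15.9
tool_pos: [520.2, 71.4, 265.7]
tcp_rot: [180.0, -0.1, 169.8]
ft_force: [-0.2, -0.7, -1.0]
finger_gap: -0.1
```

Request:
move_arm(rows=[[[0.0055,0,0,0,0,0],[0.011,0,0,0,0,0],[0.0165,0,0,0,0,0],[0.022,0,0,0,0,0],[0.0275,0,0,0,0,0],[0.0275,0,0,0,0,0],[0.0275,0,0,0,0,0],[0.0275,0,0,0,0,0]]])

```text
time: 16.7
tool_pos: [493.8, 76.2, 265.7]
tcp_rot: [180.0, -0.1, 169.8]
ft_force: [-0.1, 0.3, -0.3]
finger_gap: -0.3
```

Run:
```python
from h import *
from bench import sensors,viewer
import cv2
s=sensors.sense()
print(s["time"],s["tool_pos"],D.inv().apply(s["ft_force"]),D.inv().apply(s["tool_pos"]-O))
S=[cv2.resize(viewer.snapshot(n)["color"][60:320,150:450,::-1],None,fx=1.3,fy=1.5) for n in ("scene","side")]
cv2.imwrite("pics/c9.png",np.hstack(S))
```

```text
16.7 [493.7724  76.1574 265.7483] [-0.1904  0.3179 -0.3386] [-108.2098   43.8887  265.7483]
```

View pics/c9.png

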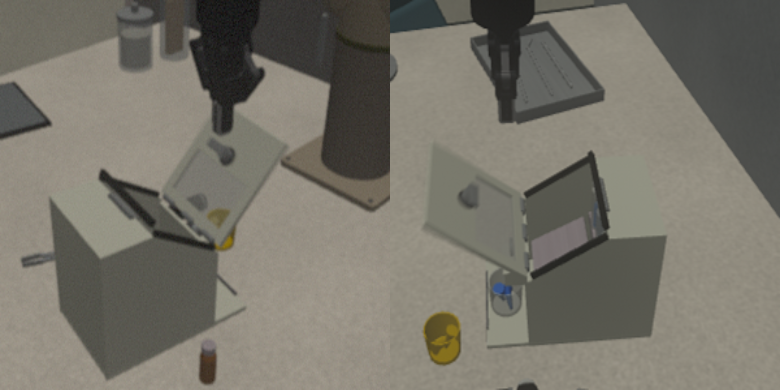

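The panel has gone past upright and is falling open on its damper. I'll retreat up and back, then wait.

Request:
move_arm(rows=[[[-0.03,0,-0.03,0,0,0],[-0.06,0,-0.07,0,0,0],[-0.06,0,-0.11,0,0,0],[-0.06,0,-0.13,0,0,0],[-0.06,0,-0.13,0,0,0],[-0.06,0,-0.13,0,0,0],[-0.06,0,-0.13,0,0,0],[-0.06,0,-0.13,0,0,0],[-0.06,0,-0.13,0,0,0],[-0.06,0,-0.13,0,0,0],[-0.06,0,-0.13,0,0,0],[-0.06,0,-0.13,0,0,0],[-0.06,0,-0.13,0,0,0],[-0.06,0,-0.13,0,0,0],[-0.06,0,-0.13,0,0,0],[-0.06,0,-0.13,0,0,0],[-0.06,0,-0.13,0,0,0],[-0.06,0,-0.13,0,0,0],[-0.06,0,-0.13,0,0,0],[-0.06,0,-0.13,0,0,0]]])

```text
time: 18.8
tool_pos: [552.8, 65.5, 395.6]
tcp_rot: [180.0, -0.1, 169.8]
ft_force: [0.5, 0.1, 0.1]
finger_gap: -0.1
```

```bash
cat > chk.py <<'E'
import sys
from h import *
from bench import sensors,viewer
import cv2
s=sensors.sense(); print(s["time"],s["tool_pos"],s["ft_force"])
S=[]
for n in ("scene","side"):
    im=viewer.snapshot(n)["color"][:,:,::-1].copy()
    cv2.imwrite(f"pics/{n}_{sys.argv[1]}.png",im)
    S.append(cv2.resize(im[120:370,150:400],None,fx=1.6,fy=1.6,interpolation=cv2.INTER_CUBIC))
cv2.imwrite(f"pics/c{sys.argv[1]}.png",np.hstack(S))
a=2.35
for y in (-75,75):
    print("pred open lip",proj("scene",dw(pan(153,y-1,6,a))),proj("side",dw(pan(153,y-1,6,a))))
E
python3 chk.py 10
```

```text
18.8 [552.8136  65.5191 395.631 ] [0.4725 0.1224 0.1084]
pred open lip [332.949  154.0084] [164.0382 234.7016]
pred open lip [382.0838 184.8526] [170.7894 177.998 ]
```

View pics/c10.png

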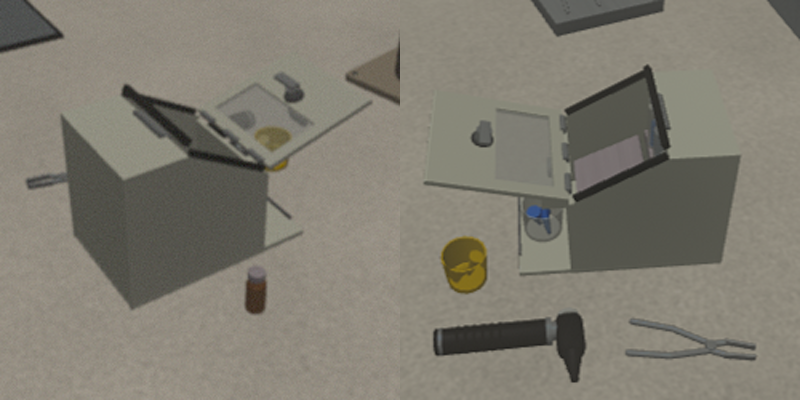

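Request:
move_arm(rows=[[[0,0,0,0,0,0],[0,0,0,0,0,0],[0,0,0,0,0,0],[0,0,0,0,0,0],[0,0,0,0,0,0],[0,0,0,0,0,0],[0,0,0,0,0,0],[0,0,0,0,0,0],[0,0,0,0,0,0],[0,0,0,0,0,0],[0,0,0,0,0,0],[0,0,0,0,0,0],[0,0,0,0,0,0],[0,0,0,0,0,0],[0,0,0,0,0,0],[0,0,0,0,0,0]]])

```text
time: 20.5
tool_pos: [552.8, 65.5, 395.6]
tcp_rot: [180.0, -0.1, 169.8]
ft_force: [-0.3, -0.3, 0.3]
finger_gap: 0.3
```

```bash
python3 chk.py 11
python3 - <<'E'
import cv2,numpy as np
for n in("scene","side"):
    a=cv2.imread(f"pics/{n}_10.png");b=cv2.imread(f"pics/{n}_11.png")
    print(n,np.abs(cv2.GaussianBlur(a,(5,5),0).astype(int)-cv2.GaussianBlur(b,(5,5),0)).max())
E
```

```text
20.5 [552.8099  65.5253 395.635 ] [-0.3464 -0.3325  0.2704]
pred open lip [332.949  154.0084] [164.0382 234.7016]
pred open lip [382.0838 184.8526] [170.7894 177.998 ]
scene 8
side 3
```

View pics/c11.png

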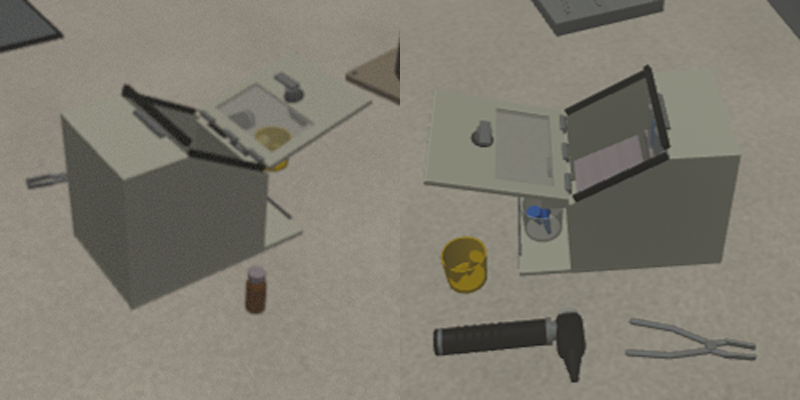

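The panel's lip corners are at side (166,235) and scene (382,184). For 2.35 rad the prediction is (164,235) and (382,185), and nothing moved between the two pictures. Handing in.

```bash
python3 -c "
from bench import hand_in
print(hand_in())"
```

```text
the job is handed in; nothing more can be done
None
```

The refill panel is unlocked and lies fully open at rest, and I handed the job in at about 20.6 s. No verdict was reported.

I gripped the key and pressed the panel in to its solid stop, with at most about 20 N along the tool. I then turned the key 91° clockwise to its stop and let the panel spring ajar. With the closed fingers behind the lip, left of the lock, I drew the panel past upright with about 2.6 N (read part-way up). It fell open on its damper and I backed the arm clear.

**Last checks:**
- **Panel:** the lip corners matched the predicted 2.35 rad position within about 2 px in both views. Two pairs of pictures 1.7 s apart showed no movement.
- **Loose objects:** by eye in the last pictures, the cup and vial were upright and the cup, vial, otoscope and nasal speculum looked unmoved. I did not measure their shifts.
- **Arm:** it stood well clear, with near-zero wrist force.
- **Key:** its head was seen level after the turn. With the panel open it faces away from the cameras, so its final angle is inferred from that and from the panel staying open.

**Disagreement:** the wrist camera put the dispenser 2–3 mm further right (−y) than the scene and side cameras. I used a compromise, and both the grip and the hook worked.

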